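# Angle the varnished rail past the post into the jig

### The job

The long mahogany rail lies in front of the copper alignment jig, and a post stands in the jig's mouth so that it cannot go straight in. Push the rail with the fingertips, one end and then the other, to angle it past the post into the bay, until it lies flat along the back fence, touching it at both ends. Its varnish is soft: only push it gently, do not pinch or lift it, and leave the other things on the bench where they are.

Things in the scene. Friction and masses are not known exactly. Their poses are not given: they have to be found in the camera images.
- jig: Fixed copper jig: three fences 25 mm high, 8 mm thick, on the bare table, forming a bay open to the robot. Origin: table height, middle of the back fence's inner face; +x away from the robot through that fence, y along it. Side fences run from x = 0 to -140 mm, inner faces at y = +-135 mm. The post stands in the mouth; at the mirrored place is an empty flush socket that things slide over.
- post: Fixed upright round copper post, 16 mm in diameter, 45 mm high, in the jig's mouth at jig x = -160 mm, jig y = +85 or -85 mm. Origin at the centre of its foot, on the table. From the post to the farther side fence there are 212 mm, less than the rail's length.
- rail: Loose straight mahogany bar with a brass inlay on top, 220 mm long (its y), 20 mm wide (x), 18 mm high (z), 0.10 to 0.20 kg; a push of 1 to 2 N slides it on the table. Origin at the centre of its underside. It starts in front of the jig's mouth, within 0.22 rad of parallel to the back fence, its +x side facing the jig. The ends are alike: either may finish on either side.
- rail_end_a (a point): Centre of the rail's +y end face, 9 mm above its underside.
- rail_end_b (a point): Centre of the rail's -y end face, 9 mm above its underside.
- viewer: Bystander: mahogany stereoscope viewer body with two brass bayonet sockets, 90 x 170 mm and 90 mm high, loose, well to the left of the jig. Origin at the centre of its underside.
- lens_tube: Bystander: open brass lens tube standing upright, 42 mm in diameter, 50 mm high, loose, to one side of the work. Origin at the centre of its underside.
- lens_blank: Bystander: flat green glass lens blank, 44 mm in diameter, 9 mm thick, loose, to one side of the work. Origin at the centre of its underside.
- thumb_wheel: Bystander: nickel-plated thumb wheel lying flat, 37 mm in diameter with a hub 16 mm high, loose, behind the jig. Origin at the centre of its underside.
There are look-alikes about, which are no part of the job. Several things look just like the rail: the one meant starts farthest to the robot's right.

How it is judged:
By the outcome, as a careful person would: the job done as asked, in the order asked, and still so for the second after the job is handed in, with the robot touching nothing.
It also fails if it takes over 72 s, if anything falls off the work surface, if the arm or the gripper's body presses on something with over 40 N, if the wrist force passes 120 N, or if a joint passes its speed limit or range.

### The arm

A 6-joint arm with a two-finger parallel gripper is mounted at the origin on the work surface. World frame = base frame: x ahead of the robot, y to its left, z up, the work surface at z = 0. Lengths are in mm, angles in degrees, forces in N, time in s.
With the tool pointing down it reaches from about 250 to 775 mm from the base axis. Payload 8.9 kg.
Tool frame: the origin (TCP) lies midway between the tips of the shut fingers; the grasp point (between the pads) lies 19 mm behind it; y points along the fingers, x is the direction in which the jaws open and shut, and the axes are right-handed (so a half turn about y gives the same grasp; the last joint's range is limited). The gripper opens to 85 mm and grips with 20 to 120 N. Pads are 22 mm wide; open, the fingers measure 114 mm over their backs; the gripper's body (76 mm by 85 mm) begins 54 mm behind the grasp point. The pads swing forward as they close: fully open they stand 13 mm farther back than shut.
Start: joints at [60.201, 16.656, -8.789, 64.555, 0, 82.019], TCP at [195.117, 487.394, 231.305] pointing down, gripper open.
Joint ranges: [-144.48, 144.48], [-52.06, 99.96], [-74.48, 78.29], [-112.23, 115.85], [-86.99, 84.42], [-180, 180]. Speed limits (degrees/s): [127.2, 127.2, 159.86, 180, 180, 180].

### API

Orientations are given as a 3x3 rotation matrix whose columns are the frame's x, y, z axes.
In Python, from workcell import bot gives the robot as it stands.
- The arm moves only by the shell command python3 -m handwheel 'ROWS' [OPENING]. ROWS is JSON, a list of rows, each a list of 6 numbers: the shift along the tool's x, y, z in mm, then the turn, a rotation vector about the tool's x, y, z in rad. A call has 1 to 8 rows; each row shifts and turns the pose as measured when the row begins, along the tool's axes as they then stand; what a row does not reach is not made up. A row lasts 1/12 s, in which the tool goes at most 41.7 mm and 7.16 degrees, less where a joint would pass 70% of its speed; a pose out of reach is approached as far as the arm can. A call with a gripper value outside its range is refused whole. OPENING is the opening, from 0 (shut) to 1 (fully open), set as the call begins (- or left out, the last holds). The fingers move at their own pace and stop on an object; the grip force is fixed at half the most. Time passes only in rows, so rows that do not move let the fingers close. It gives the time, the measured TCP pose, the force and the opening at its end, in the units of the state.
- bot.read_state(): the state, without advancing time (a new reading comes with each control period).
- bot.snapshot(name): name is "scene" or "top"; returns (picture, depth): 400x640x3 uint8, red, green, blue; 400x640 float32, mm along the optical axis (not along the pixel's ray), 0 where there is no reading.
- bot.calibration(name): a dict with "K" (3x3 intrinsics, pixels), "k1" (the pictures are not rectified: a ray, as slopes to the right and down, at radius r is drawn at 1 + k1 r^2 times it, then the intrinsics apply), "R" (3x3) and "t" (3): a world point X has camera coordinates R X + t. Camera axes: x right, y down, z forward; pixel columns grow to the right and rows downward; lengths in mm; the calibration is good to about 2 mm. A picture is of the moment at which its call begins. calibration takes no time and is no camera call.
- bot.finish_job(): hands the job in, once; it reports no verdict.
The state is a dict: "time_s": time; "qpos": joint angles; "joint_vel": joint speeds; "joint_efforts": joint torques, N m; "tcp_pos": TCP position; "ee_rot": TCP orientation; "contact_force": force on the tool from outside, world axes, zero at the start; "wrist_torque": the same for the moment, N m; "grip_width": opening from 0.0 (shut) to 1.0 (fully open).
Only numpy, scipy, OpenCV 4.12 (cv2) and the standard library are available. Lean on these libraries where they do the work, as an engineer would, in place of code of your own. Each camera call takes 0.05 s, during which the arm holds its last target.

## Working session

There is one attempt and no reset: what is moved stays moved. The work goes in short steps, Python scripts to look and compute and a shell command to move; the robot and the scene stay as the last step left them, time stands still between calls to the robot, and variables do not carry over. Pictures are saved under pics/ and viewed, and the job is handed in when it is done.

```bash
mkdir -p pics; ls
python3 - <<'E'
from workcell import bot
import cv2,numpy as np
for n in ("scene","top"):
    p,d=bot.snapshot(n); cv2.imwrite(f"pics/{n}0.png",p[:,:,::-1]); np.savez(f"{n}0.npz",p=p,d=d)
    c=bot.calibration(n); print(n,c)
s=bot.read_state(); print(s)
E
```

```text
pics
scene {'K': array([[432.84679668,   0.        , 314.71450189],
       [  0.        , 432.84679668, 201.69943917],
       [  0.        ,   0.        ,   1.        ]]), 'k1': -0.011202129841204589, 'R': array([[ 0.82904409,  0.55907608,  0.010947  ],
       [ 0.47811833, -0.69856944, -0.53235665],
       [-0.28998063,  0.44658109, -0.84644939]]), 't': array([-479.56549716, -194.07331761, 1183.11647881])}
top {'K': array([[465.76614726,   0.        , 314.37667976],
       [  0.        , 465.76614726, 205.00527052],
       [  0.        ,   0.        ,   1.        ]]), 'k1': -0.11724716125967197, 'R': array([[-0.00387634, -0.99999096,  0.00174705],
       [-0.99376819,  0.00365758, -0.11140649],
       [ 0.11139909, -0.00216802, -0.99377339]]), 't': array([  61.1506945 ,  522.28734365, 1150.64036524])}
{'time_s': 0.1, 'qpos': array([ 6.02022165e+01,  1.66843249e+01, -8.82583696e+00,  6.45547504e+01,
       -6.75073742e-04,  8.20187714e+01]), 'joint_vel': array([-0.04247923, -0.08375158,  0.01834702, -0.10935643,  0.08241231,
        0.0175492 ]), 'joint_efforts': array([ 1.22999190e-03, -5.37977636e+01,  3.31918108e+01,  9.37050936e-03,
       -1.63535706e-04,  4.03392289e-05]), 'tcp_pos': array([194.91597639, 487.0630057 , 230.80811929]), 'ee_rot': array([[ 3.71635778e-01, -5.52775355e-04, -9.28378448e-01],
       [ 9.28377933e-01, -9.88996371e-04,  3.71636160e-01],
       [-1.12359423e-03, -9.99999358e-01,  1.45638006e-04]]), 'contact_force': array([ 0.01684077,  0.46528818, -0.30843257]), 'wrist_torque': array([0.04165705, 0.04036725, 0.04831082]), 'grip_width': 0.9961243015623791}
```

View pics/top0.png

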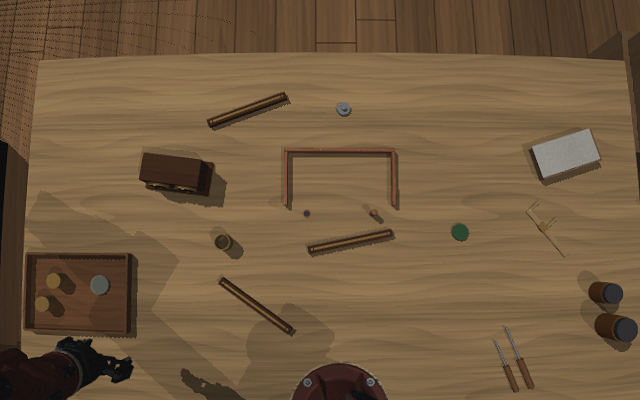

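View pics/scene0.png

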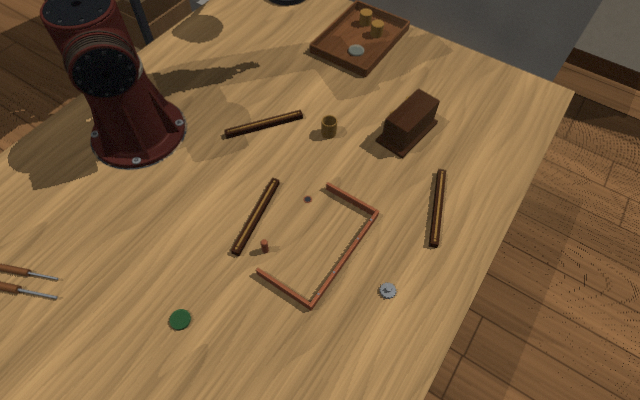

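The top view shows the jig with its back fence at row ~151 and its sides at cols ~286 and 394. The post is at (374,212), on the robot's right, and the socket is at (306,213). The rail runs from (309,249) to (393,234). Next I'll measure these.

```bash
cat > h.py <<'E'
import numpy as np,cv2
from workcell import bot
def ray(n,uv,z):
    c=bot.calibration(n);K,k1,R,t=c['K'],c['k1'],c['R'],c['t']
    uv=np.atleast_2d(np.asarray(uv,float))
    und=cv2.undistortPoints(uv.reshape(-1,1,2),K,np.array([k1,0,0,0.])).reshape(-1,2)
    C=-R.T@t; d=np.c_[und,np.ones(len(und))]@R
    return C+d*((z-C[2])/d[:,2])[:,None]
def proj(n,X):
    c=bot.calibration(n);X=np.atleast_2d(np.asarray(X,float))
    return cv2.projectPoints(X,cv2.Rodrigues(c['R'])[0],c['t'],c['K'],np.array([c['k1'],0,0,0.]))[0].reshape(-1,2)
def big(n,name,u0,v0,u1,v1,s,p):
    cv2.imwrite(f'pics/{name}.png',cv2.resize(p[v0:v1,u0:u1,::-1],None,fx=s,fy=s,interpolation=cv2.INTER_CUBIC))
E
python3 - <<'E'
from h import *
p=np.load('top0.npz')['p']; big('top','c0',270,140,410,260,5,p)
q=np.load('scene0.npz')['p']; big('s','c1',220,170,390,310,4,q)
h=cv2.cvtColor(p,cv2.COLOR_RGB2HSV)
for u,v in [(340,151),(286,180),(394,180),(374,212),(350,242),(340,180),(350,239),(350,245)]: print(u,v,p[v,u],h[v,u])
E
```

```text
340 151 [76 48 35] [ 10 138  76]
286 180 [128  79  55] [ 10 145 128]
394 180 [128  84  60] [ 11 135 128]
374 212 [125  77  55] [  9 143 125]
350 242 [93 71 41] [ 17 143  93]
340 180 [135 109  77] [ 17 110 135]
350 239 [54 35 25] [ 10 137  54]
350 245 [70 55 38] [ 16 117  70]
```

View pics/c0.png

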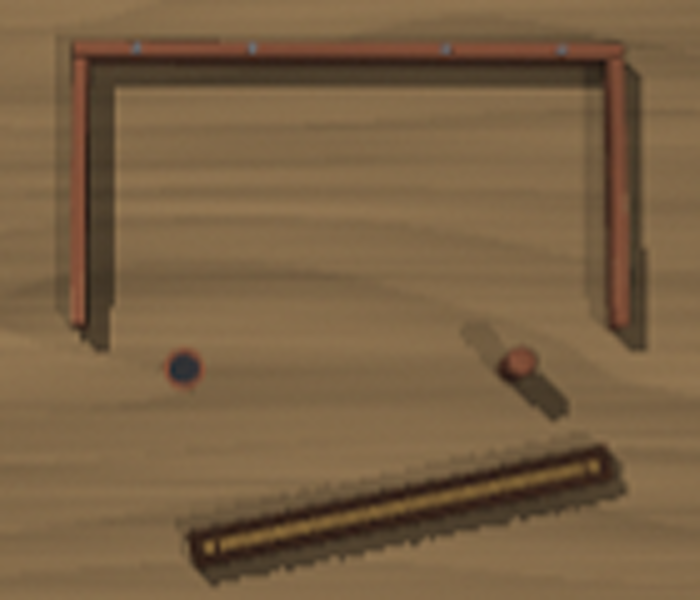

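View pics/c1.png

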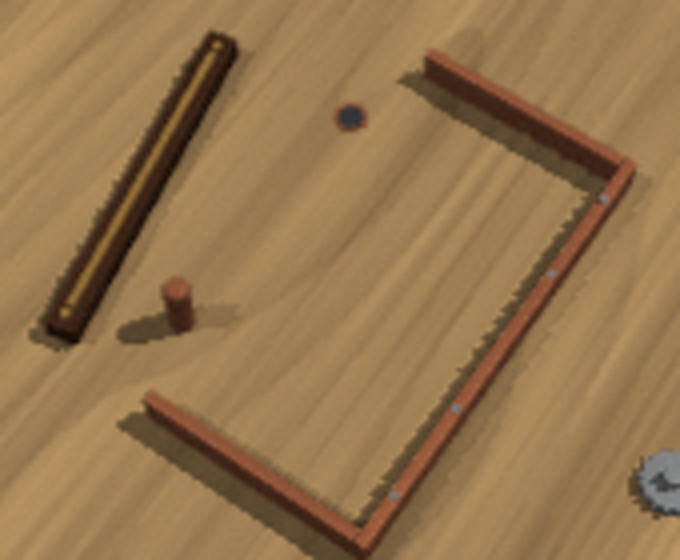

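```bash
cat >> h.py <<'E'
def line(P):  # centroid, dir
    l=cv2.fitLine(P[:,:2].astype(np.float32),cv2.DIST_HUBER,0,.01,.01).ravel(); return l[2:],l[:2]
def copper(p):
    q=p.astype(int); h=cv2.cvtColor(p,cv2.COLOR_RGB2HSV)
    return (h[...,0]<=12)&(h[...,1]>125)&(q[...,0]>95)
def sub(m,u0,v0,u1,v1):
    v,u=np.nonzero(m[v0:v1,u0:u1]); return np.c_[u+u0,v+v0]
E
python3 - <<'E'
from h import *
p=np.load('top0.npz')['p']; m=copper(p)
for nm,b in dict(back=(295,146,386,154),left=(282,160,291,203),right=(388,160,398,203)).items():
    P=ray('top',sub(m,*b),25); c,d=line(P); print(nm,len(P),c,np.degrees(np.arctan2(d[1],d[0])),P[:,:2].min(0),P[:,:2].max(0))
s=sub(m,366,205,382,218);print('post px',len(s),s.mean(0),s.min(0),s.max(0)); print(ray('top',[[374,212]],45), ray('top',[[373.5,212.5]],30))
# socket
print('socket',ray('top',[[(184)/5+269.6,(368)/5+139.6]],0))
# back ends outer
for U,V in [(73,50),(627,50)]: print('back end',ray('top',[[U/5+269.6,V/5+139.6]],25))
for U,V in [(78,325),(620,327)]: print('side tip',ray('top',[[U/5+269.6,V/5+139.6]],25))
# post in scene: top centre crop (177,286)
print('post scene',ray('scene',[[177/4+219.6,286/4+169.6]],45),'top',ray('top',[[521/5+269.6,358/5+139.6]],45))
for U,V in [(211,547),(595,466)]: print('inlay dots top',ray('top',[[U/5+269.6,V/5+139.6]],18))
for U,V in [(218,46),(67,313)]: print('inlay dots scene',ray('scene',[[U/4+219.6,V/4+169.6]],18))
E
```

```text
back 192 [668.103     -3.670973] 89.81191 [ 662.90856632 -124.23713807] [671.28243276 108.62791051]
left 124 [583.5753 134.0317] 0.14982855 [530.93844275 131.34420307] [639.80223884 136.86720708]
right 128 [ 582.37976 -144.38483] 0.18740371 [ 529.94212167 -148.46437367] [ 639.17073699 -139.14075422]
post px 21 [373.85714286 211.80952381] [372 210] [376 214]
[[502.59145578 -89.7735183   45.        ]] [[502.77111384 -90.44485413  30.        ]]
socket [[504.49163748  79.86259855   0.        ]]
back end [[667.19366461 136.51351109  25.        ]]
back end [[ 666.64930379 -150.26761459   25.        ]]
side tip [[524.28783522 133.36045532  25.        ]]
side tip [[ 522.24728857 -142.95945877   25.        ]]
post scene [[504.07131292 -91.94500715  45.        ]] top [[504.6029547  -89.30705528  45.        ]]
inlay dots top [[411.65786756  66.11331702  18.        ]]
inlay dots top [[ 451.76303352 -129.79429055   18.        ]]
inlay dots scene [[412.87235021  64.42307791  18.        ]]
inlay dots scene [[ 452.83432803 -130.95802256   18.        ]]
```

The measurements agree with the given sizes:

| Item | World position |
|---|---|
| Jig origin | about (664, -5), yaw about 0 |
| Post | (504, -90) |
| Socket | (504, 80) |
| Rail centre | (432, -32), yaw +11.5° |

**Plan:**
1. Push the left end forward until the rail's yaw is about -45°.
2. Push axially from the right end, which takes it past the left side of the post into the left corner.
3. Swing the right end in.

First I'll shut the fingers and turn the tool.

```bash
cat >> h.py <<'E'
def yaw(R): return np.degrees(np.arctan2(R[1,0],R[0,0]))
def to(x,y,z,yw=None):
    s=bot.read_state();R=s['ee_rot'];d=R.T@(np.array([x,y,z])-s['tcp_pos'])
    print('t',round(s['time_s'],2),'tcp',s['tcp_pos'].round(1),'yaw',round(yaw(R),1),'F',s['contact_force'].round(1),'tool d',d.round(1),'turn y',None if yw is None else round(-np.radians((yw-yaw(R)+180)%360-180),3))
E
python3 -m handwheel '[[0,0,0,0,-0.116,0],[0,0,0,0,-0.116,0],[0,0,0,0,-0.116,0],[0,0,0,0,-0.116,0],[0,0,0,0,-0.116,0]]' 0
python3 -c "
from h import *
to(381,56,150,101.5)"
```

```text
time_s: 0.52
tcp_pos: [194.2, 485.9, 229.0]
ee_rot: [[-0.218, -0.003, -0.976], [0.976, -0.005, -0.218], [-0.004, -1.0, 0.004]]
contact_force: [0.1, 0.7, 0.4]
grip_width: 0.297
t 0.52 tcp [194.2 485.9 229. ] yaw 102.6 F [0.1 0.7 0.4] tool d [-459.9   80.5  -88.8] turn y 0.019
```

```bash
python3 -m handwheel '[[-38,0,-7,0,0,0],[-38,0,-7,0,0,0],[-38,0,-7,0,0,0],[-38,5,-7,0,0,0],[-38,5,-7,0,0,0],[-38,5,-7,0,0,0],[-38,5,-7,0,0,0],[-38,5,-7,0,0,0]]' 0
python3 -m handwheel '[[-38,10,-7,0,0,0],[-38,10,-7,0,0,0],[-38,10,-7,0,0,0]]' 0
python3 -c "
from h import *
to(381,52,100,101.5)"
```

```text
time_s: 1.18
tcp_pos: [318.4, 197.1, 201.7]
ee_rot: [[-0.239, -0.003, -0.971], [0.971, -0.003, -0.239], [-0.003, -1.0, 0.004]]
contact_force: [1.7, -0.7, 0.4]
grip_width: 0.003
time_s: 1.43
tcp_pos: [367.2, 86.0, 171.7]
ee_rot: [[-0.24, -0.0, -0.971], [0.971, -0.003, -0.24], [-0.003, -1.0, 0.001]]
contact_force: [0.9, 0.7, 0.3]
grip_width: -0.004
t 1.43 tcp [367.2  86.  171.7] yaw 103.9 F [0.9 0.7 0.3] tool d [-36.1  71.8  -5.3] turn y 0.042
```

```bash
python3 -m handwheel '[[-18,36,-3,0,0.04,0],[-18,36,-3,0,0,0],[0,30,0,0,0,0],[0,30,0,0,0,0],[0,20,0,0,0,0],[0,0,0,0,0,0]]' 0
python3 -c "
from h import *
to(385,52,6,101.5)"
```

```text
time_s: 1.93
tcp_pos: [386.3, 41.3, 14.2]
ee_rot: [[-0.187, 0.007, -0.982], [0.982, -0.005, -0.187], [-0.006, -1.0, -0.006]]
contact_force: [-0.8, 0.8, 0.6]
grip_width: -0.001
t 1.93 tcp [386.3  41.3  14.2] yaw 100.8 F [-0.8  0.8  0.6] tool d [10.8  8.2 -0.6] turn y -0.013
```

```bash
python3 -m handwheel '[[10,3,2,0,0,0],[0,4,0,0,0,0],[0,1,0,0,0,0],[0,0,0,0,0,0]]' 0
python3 -c "
from h import *
to(385,52,6,101.5)
p,d=bot.snapshot('top');big('t','a1',270,140,410,300,4,p)"
```

```text
time_s: 2.27
tcp_pos: [382.3, 52.2, 7.3]
ee_rot: [[-0.188, 0.006, -0.982], [0.982, -0.005, -0.188], [-0.006, -1.0, -0.005]]
contact_force: [-0.4, 1.4, 0.2]
grip_width: -0.004
t 2.27 tcp [382.3  52.2   7.3] yaw 100.8 F [-0.4  1.4  0.2] tool d [-0.7  1.3 -2.6] turn y -0.012
```

View pics/a1.png

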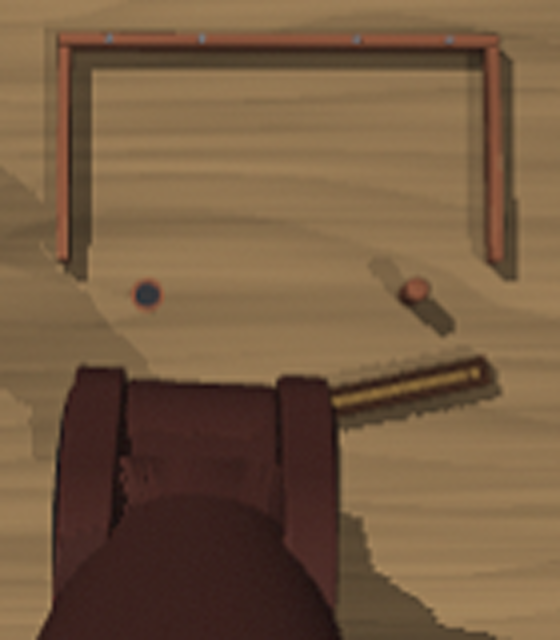

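The arm hides the left part of the rail here. The visible right end, at (480,372) in the crop, hasn't moved. Now I'll push the left end, turning the tool with the rail.

```bash
python3 -m handwheel '[[0,1,-4,0,0,0],[0,0,-4,0,0,0],[0,0,-4,0,0.03,0],[0,0,-5,0,0.035,0],[0,0,-5,0,0.035,0],[0,0,-5,0,0.035,0],[0,0,-5,0,0.035,0],[0,0,-5,0,0.035,0]]' 0
python3 -c "
from h import *
to(385,52,6,101.5)
p,d=bot.snapshot('scene');big('t','a2',220,150,390,310,4,p)"
```

```text
time_s: 2.98
tcp_pos: [426.0, 57.4, 10.8]
ee_rot: [[0.023, 0.015, -1.0], [1.0, -0.005, 0.023], [-0.005, -1.0, -0.015]]
contact_force: [-1.1, 0.1, 0.5]
grip_width: 0.007
t 2.98 tcp [426.   57.4  10.8] yaw 88.7 F [-1.1  0.1  0.5] tool d [-6.4  4.2 41. ] turn y -0.224
```

View pics/a2.png

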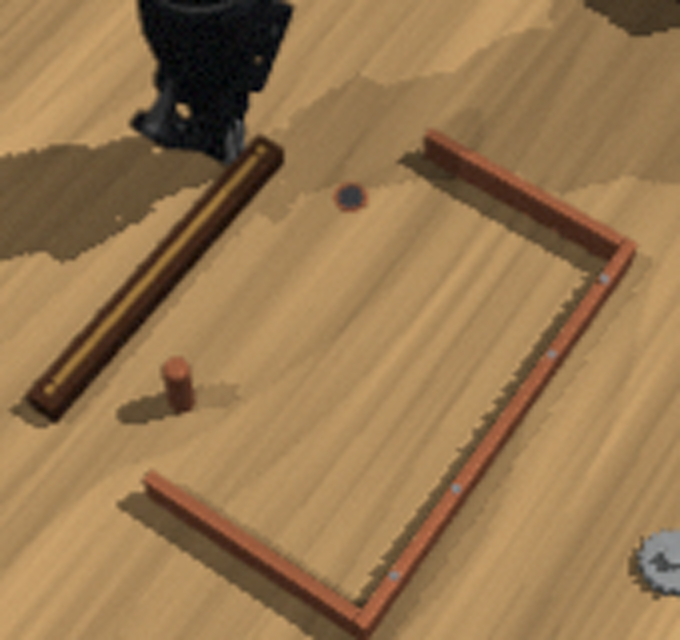

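The rail is turning as planned, with its inlay dots at (261,150) and (50,388) in the crop. The tool has risen slightly, so I'll correct its height and tilt and keep pushing.

```bash
python3 -c "
from h import *
P=ray('scene',[[261/4+219.6,150/4+149.6],[50/4+219.6,388/4+149.6]],18);print(P,P.mean(0),np.degrees(np.arctan2(*(P[0]-P[1])[:2])))"
python3 -m handwheel '[[0,3,-5,0.015,0.035,0],[0,1,-5,0,0.035,0],[0,0,-5,0,0.035,0],[0,0,-5,0,0.035,0],[0,0,-5,0,0.035,0],[0,0,-5,0,0.035,0],[0,0,-5,0,0.035,0],[0,0,-5,0,0.035,0]]' 0
python3 -c "
from h import *
to(385,52,6,101.5)
p,d=bot.snapshot('scene');big('t','a3',220,150,390,310,4,p)"
```

```text
[[ 445.54598725   64.96481059   18.        ]
 [ 442.89747773 -133.94835975   18.        ]] [444.22173249 -34.49177458  18.        ] 0.7628426548247854
time_s: 3.7
tcp_pos: [470.8, 51.8, 9.0]
ee_rot: [[0.305, 0.004, -0.952], [0.952, -0.004, 0.305], [-0.003, -1.0, -0.005]]
contact_force: [0.5, -0.1, -0.5]
grip_width: -0.0
t 3.7 tcp [470.8  51.8   9. ] yaw 72.2 F [ 0.5 -0.1 -0.5] tool d [-26.    2.7  81.8] turn y -0.511
```

View pics/a3.png

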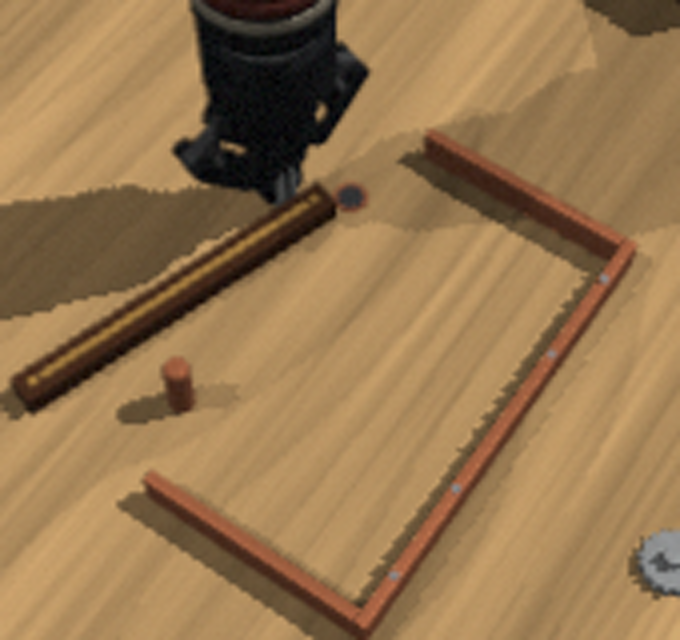

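The turn continues: the dots are now at (315,199) and (33,381).

```bash
python3 -c "
from h import *
P=ray('scene',[[315/4+219.6,199/4+149.6],[33/4+219.6,381/4+149.6]],18);print(P,P.mean(0),np.degrees(np.arctan2(*(P[0]-P[1])[:2])))"
python3 -m handwheel '[[0,1,-5,0,0.037,0],[0,1,-5,0,0.037,0],[0,0,-5,0,0.037,0],[0,0,-5,0,0.037,0],[0,0,-5,0,0.037,0],[0,0,-5,0,0.037,0],[0,0,-5,0,0.037,0],[0,0,-5,0,0.037,0]]' 0
python3 -c "
from h import *
to(385,52,6,101.5)
p,d=bot.snapshot('scene');big('t','a4',220,150,390,310,4,p)"
```

```text
[[ 493.63947195   54.47793987   18.        ]
 [ 432.11263475 -135.9789394    18.        ]] [462.87605335 -40.75049976  18.        ] 17.902980527897228
time_s: 4.42
tcp_pos: [509.5, 34.9, 8.8]
ee_rot: [[0.571, 0.006, -0.821], [0.821, -0.003, 0.571], [0.001, -1.0, -0.007]]
contact_force: [0.0, 0.6, 0.6]
grip_width: -0.001
t 4.42 tcp [509.5  34.9   8.8] yaw 55.2 F [0.  0.6 0.6] tool d [-57.    2.  112.1] turn y -0.808
```

View pics/a4.png

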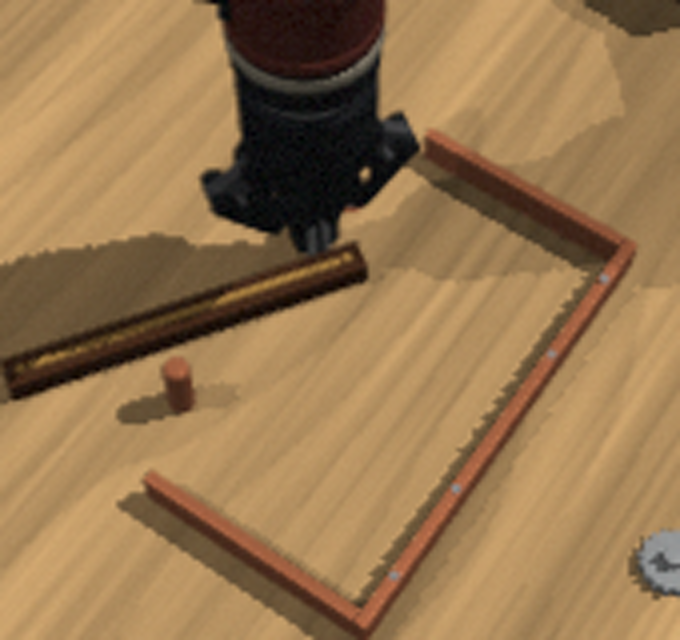

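The dots are now at about (347,258) and (20,371).

```bash
python3 -c "
from h import *
P=ray('scene',[[347/4+219.6,258/4+149.6],[20/4+219.6,371/4+149.6]],18);print(P,P.mean(0),np.degrees(np.arctan2(*(P[0]-P[1])[:2])))"
python3 -m handwheel '[[0,1,-5,0,0.037,0],[0,1,-5,0,0.037,0],[0,0,-5,0,0.037,0],[0,0,-5,0,0.037,0],[0,0,6,0,0,0],[0,0,8,0,0,0],[0,0,8,0,0,0],[0,0,0,0,0,0]]' 0
python3 -c "
from h import *
to(385,52,6,101.5)
p,d=bot.snapshot('scene');big('t','a5',200,150,390,290,4,p)"
```

```text
[[ 533.18868842   31.2670753    18.        ]
 [ 421.9157428  -135.27825357   18.        ]] [477.55221561 -52.00558913  18.        ] 33.747839089889816
time_s: 5.13
tcp_pos: [508.1, 39.0, 7.5]
ee_rot: [[0.681, 0.007, -0.732], [0.733, -0.003, 0.681], [0.002, -1.0, -0.007]]
contact_force: [-0.7, -0.3, 0.4]
grip_width: 0.001
t 5.13 tcp [508.1  39.    7.5] yaw 47.1 F [-0.7 -0.3  0.4] tool d [-74.3   0.7  99. ] turn y -0.95
```

View pics/a5.png

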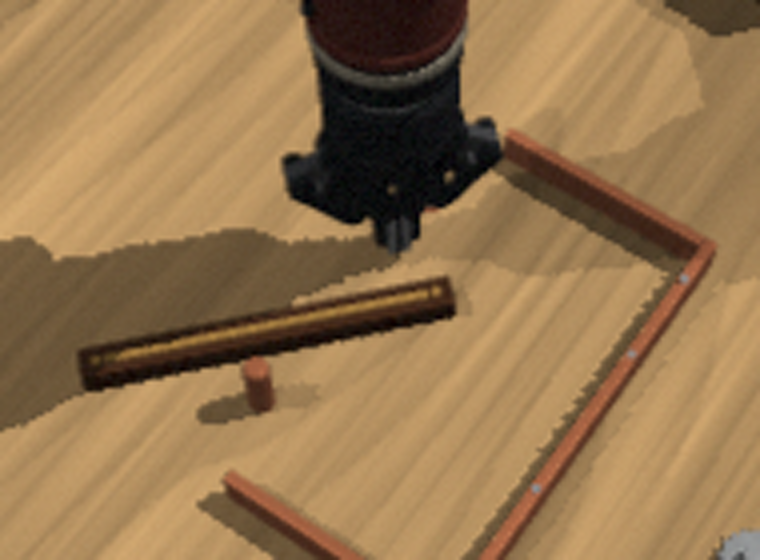

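The dots are at (434,292) and (97,361). Next I'll compute the pose and the axial push. The tool has to go around to the right end, so I'll raise it first.

```bash
cat >> h.py <<'E'
def rail(n,A,B,s,u0,v0,z=18):
    P=ray(n,[[A[0]/s+u0-.4,A[1]/s+v0-.4],[B[0]/s+u0-.4,B[1]/s+v0-.4]],z)[:,:2];c=P.mean(0);d=(P[0]-P[1]);L=np.linalg.norm(d);a=d/L;n=np.array([a[1],-a[0]])
    A_,B_=c+110*a,c-110*a
    q=np.array([504,-90.])-c;f=np.array([524,130.])-c
    print('c',c.round(1),'L',L.round(1),'railyaw',-np.degrees(np.arctan2(a[0],a[1])).round(1),'A',A_.round(1),'B',B_.round(1),'n',n.round(3),'post a,n',(q@a).round(1),(q@n).round(1),'tip a,n',(f@a).round(1),(f@n).round(1))
    return c,a,n
E
python3 -c "
from h import *
c,a,n=rail('scene',(434,292),(97,361),4,200,150)
g=c-a*(110+11+12); print(g,np.degrees(np.arctan2(a[1],a[0])))
to(g[0],g[1],100)"
python3 -m handwheel '[[0,-30,5,0,0,0],[0,-35,5,0,0,0],[0,-20,0,0,0,0]]' 0
python3 -c "
from h import *
to(0,0,100)
p,d=bot.snapshot('scene');big('t','a6',200,150,390,290,4,p)"
```

```text
c [483.  -58.4] L 197.7 railyaw -42.4 A [557.2  22.8] B [ 408.8 -139.6] n [ 0.738 -0.675] post a,n -9.2 36.8 tip a,n 166.7 -96.9
[ 393.30407146 -156.58094764] 47.57355161405078
t 5.18 tcp [508.8  38.7   7.7] yaw 47.1 F [-0.5 -0.1 -0.9] tool d [-221.4  -92.6  -49.1] turn y None
time_s: 5.43
tcp_pos: [495.7, 47.0, 90.8]
ee_rot: [[0.678, -0.003, -0.735], [0.735, -0.003, 0.678], [-0.004, -1.0, -0.0]]
contact_force: [1.3, -0.0, 0.5]
grip_width: -0.003
t 5.43 tcp [495.7  47.   90.8] yaw 47.3 F [ 1.3 -0.   0.5] tool d [-370.7   -7.8  332.5] turn y None
```

```bash
python3 -c "
from h import *
to(387,-162,80,47.6)"
python3 -m handwheel '[[-33,0,0,0,0,0],[-33,0,0,0,0,0],[-33,0,-3,0,0,0],[-33,0,-10,0,0,0],[-33,0,-15,0,0,0],[-33,0,-15,0,0,0],[-30,0,-8,0,0,0],[0,0,0,0,0,0]]' 0
python3 -c "
from h import *
to(387,-162,6,47.6)"
```

```text
t 5.48 tcp [497.8  46.8  93.6] yaw 47.3 F [1.6 0.2 3.6] tool d [-228.6   14.   -60. ] turn y -0.005
time_s: 6.15
tcp_pos: [381.1, -161.3, 96.7]
ee_rot: [[0.666, 0.015, -0.746], [0.746, -0.007, 0.666], [0.005, -1.0, -0.016]]
contact_force: [-0.3, -0.0, 0.4]
grip_width: 0.003
t 6.15 tcp [ 381.1 -161.3   96.7] yaw 48.3 F [-0.3 -0.   0.4] tool d [ 3.  90.7 -3.4] turn y 0.011
```

```bash
python3 -m handwheel '[[0,30,-2,0.016,0.01,0],[0,30,0,0,0,0],[0,20,0,0,0,0],[0,6,0,0,0,0],[0,0,0,0,0,0]]' 0
python3 -c "
from h import *
to(387,-162,6,47.6)
p,d=bot.snapshot('top');big('t','a7',270,140,410,290,4,p)
p,d=bot.snapshot('scene');big('t','a8',200,150,390,290,4,p)"
```

```text
time_s: 6.57
tcp_pos: [384.9, -165.8, 9.5]
ee_rot: [[0.675, 0.009, -0.737], [0.737, 0.0, 0.675], [0.006, -1.0, -0.006]]
contact_force: [-0.6, -0.3, 0.2]
grip_width: -0.001
t 6.57 tcp [ 384.9 -165.8    9.5] yaw 47.5 F [-0.6 -0.3  0.2] tool d [4.2 3.5 1.1] turn y -0.001
```

View pics/a7.png

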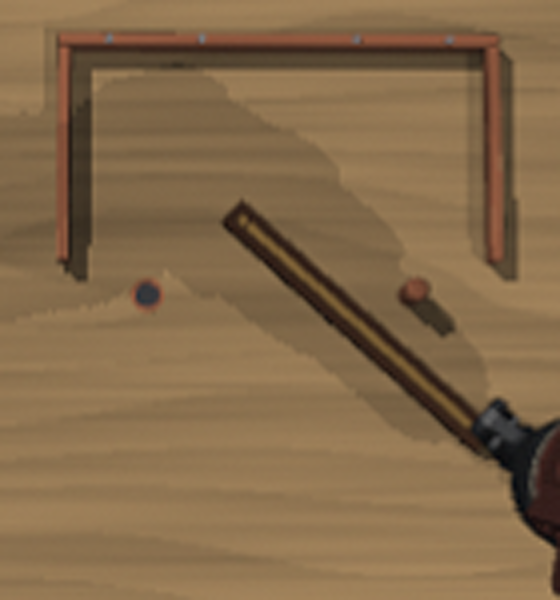

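View pics/a8.png

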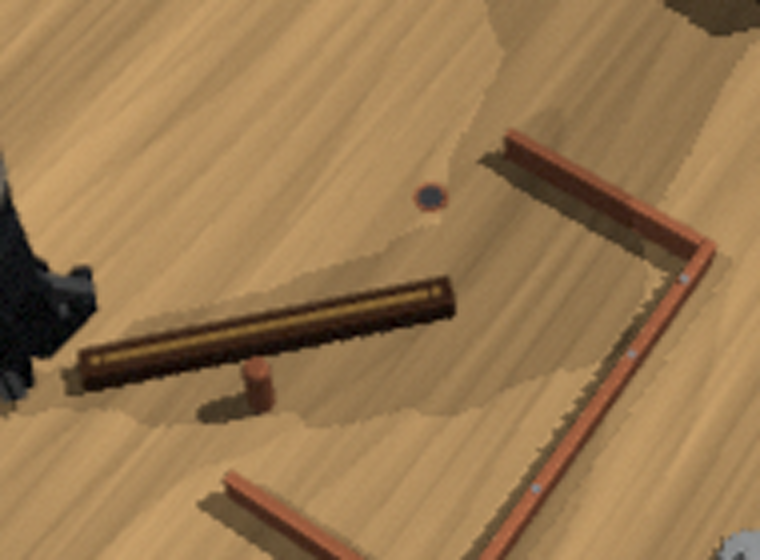

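The fingers stand behind the right end, in line with the axis, about 20 mm off. Now I'll push along tool +x.

```bash
python3 -m handwheel '[[6,2,1,0.006,0,0],[6,2,0,0,0,0.005],[6,0,0,0,0,0],[6,0,0,0,0,0],[6,0,0,0,0,0],[6,0,0,0,0,0],[6,0,0,0,0,0],[6,0,0,0,0,0]]' 0
python3 -c "
from h import *
to(387,-162,6,47.6)
p,d=bot.snapshot('top');big('t','a9',270,140,410,290,4,p)
p,d=bot.snapshot('scene');big('t','a10',200,150,390,290,4,p)"
```

```text
time_s: 7.33
tcp_pos: [423.6, -127.5, 11.0]
ee_rot: [[0.674, 0.008, -0.739], [0.739, -0.005, 0.674], [0.002, -1.0, -0.009]]
contact_force: [-0.4, -0.6, 0.3]
grip_width: 0.002
t 7.33 tcp [ 423.6 -127.5   11. ] yaw 47.6 F [-0.4 -0.6  0.3] tool d [-50.2   4.9   3.9] turn y 0.0
```

View pics/a9.png

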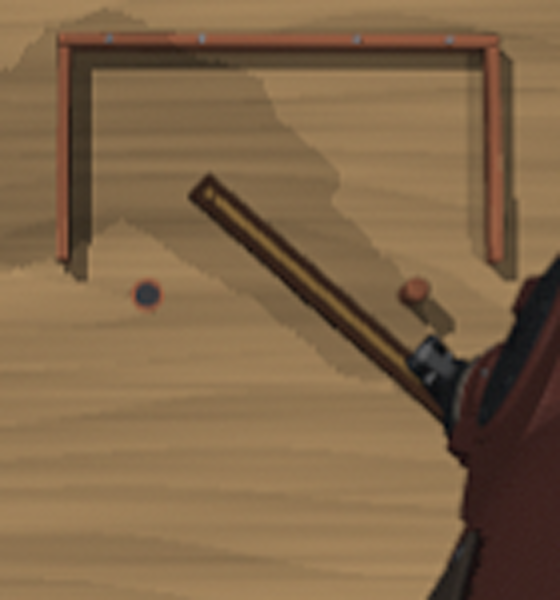

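View pics/a10.png

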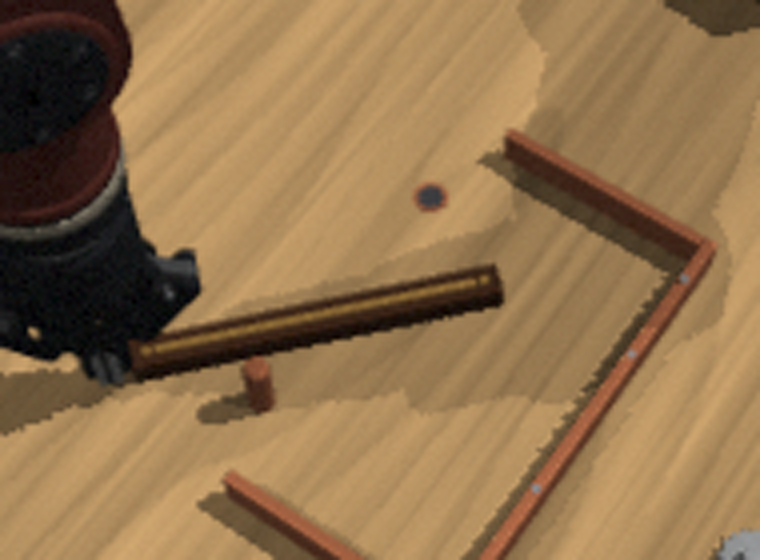

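```bash
python3 -c "
from h import *
c,a,n=rail('scene',(484,281),(147,351),4,200,150)
s=bot.read_state();q=s['tcp_pos'][:2]-c;print('finger a,n',q@a,q@n)"
python3 -m handwheel '[[6,3,0,0.008,0,0],[6,1,0,0,0,0],[6,1,0,0,0,0],[6,0,0,0,0,0],[6,0,0,0,0,0],[6,0,0,0,0,0],[6,0,0,0,0,0],[6,0,0,0,0,0]]' 0
python3 -c "
from h import *
to(387,-162,6,47.6)
p,d=bot.snapshot('top');big('t','a11',270,140,410,290,4,p)
p,d=bot.snapshot('scene');big('t','a12',200,150,390,290,4,p)"
```

```text
c [502.8 -36.5] L 199.3 railyaw -42.2 A [576.8  44.9] B [ 428.9 -117.9] n [ 0.74  -0.672] post a,n -38.8 36.8 tip a,n 137.5 -96.2
finger a,n -120.3073843125467 2.634092622023622
time_s: 8.1
tcp_pos: [458.2, -89.3, 5.2]
ee_rot: [[0.675, 0.0, -0.738], [0.738, 0.001, 0.675], [0.001, -1.0, 0.0]]
contact_force: [-0.1, -1.2, -0.1]
grip_width: -0.001
t 8.1 tcp [458.2 -89.3   5.2] yaw 47.6 F [-0.1 -1.2 -0.1] tool d [-101.7   -0.9    3.5] turn y -0.001
```

View pics/a11.png

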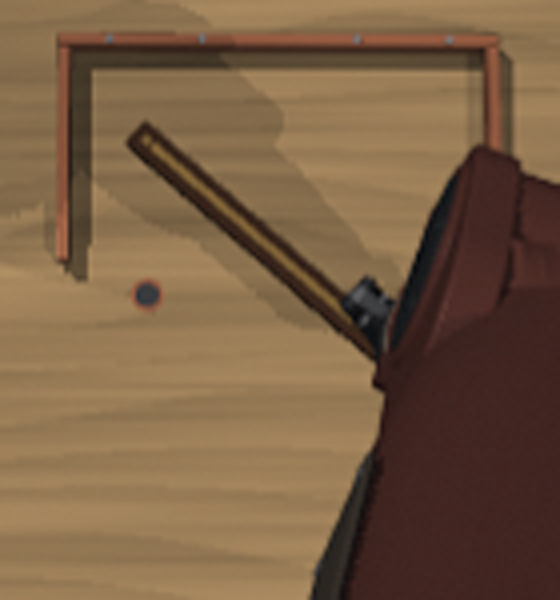

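View pics/a12.png

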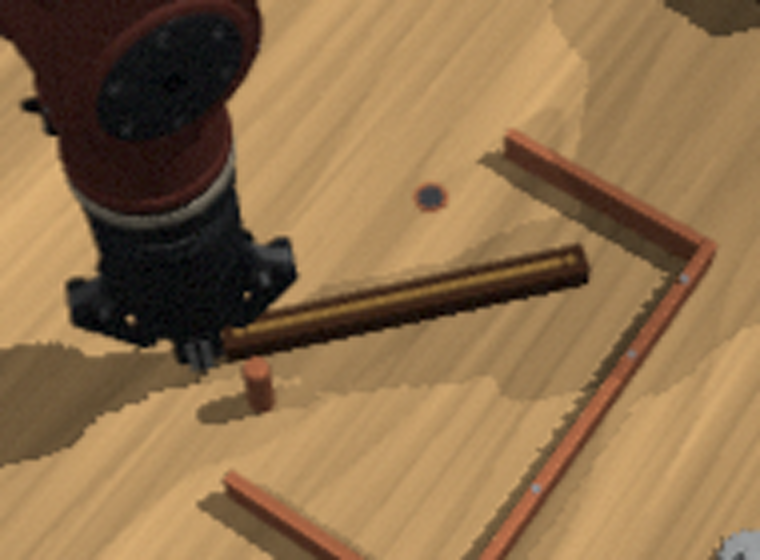

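The A-end dot is at (571,260) in the scene view and the B end is at about (240,331), partly hidden. The rail moves straight, without yawing.

```bash
python3 -c "
from h import *
P=ray('top',[[147/4+269.6,140/4+139.6],[330/4+269.6,298/4+139.6]],18)[:,:2];a=P[0]-P[1];a/=np.linalg.norm(a);c=P[0]-99.5*a
print('top yaw',-np.degrees(np.arctan2(*a)),'c',c,'A',c+110*a,'B',c-110*a)
P=ray('scene',[[571/4+199.6,260/4+149.6],[245/4+199.6,330/4+149.6]],18)[:,:2];a=P[0]-P[1];a/=np.linalg.norm(a);c=P[0]-99.5*a
print('scene yaw',-np.degrees(np.arctan2(*a)),'c',c,'A',c+110*a,'B',c-110*a)
"
```

```text
top yaw -41.352926337581415 c [536.94930129   4.84271422] A [609.62579069  87.41467005] B [464.2728119 -77.7292416]
scene yaw -41.79858373572911 c [538.19277797   4.18980656] A [611.5093227   86.19397883] B [464.87623324 -77.8143657 ]
```

```bash
python3 -m handwheel '[[6,0,0,0,0,0],[6,0,0,0,0,0],[6,0,0,0,0,0],[6,0,0,0,0,0],[6,0,0,0,0,0],[5,0,0,0,0,0],[4,0,0,0,0,0]]' 0
python3 -c "
from h import *
to(387,-162,6,47.6)
p,d=bot.snapshot('scene');big('t','a13',200,150,390,290,4,p)"
```

```text
time_s: 8.78
tcp_pos: [486.8, -57.6, 5.1]
ee_rot: [[0.674, 0.0, -0.738], [0.738, 0.001, 0.674], [0.001, -1.0, 0.001]]
contact_force: [-1.3, -0.8, 0.1]
grip_width: -0.0
t 8.78 tcp [486.8 -57.6   5.1] yaw 47.6 F [-1.3 -0.8  0.1] tool d [-144.4   -1.     3.3] turn y -0.0
```

View pics/a13.png

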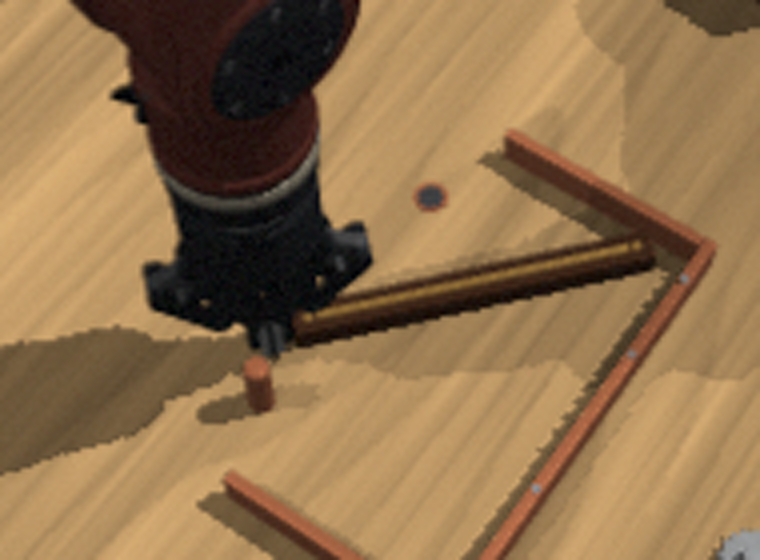

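```bash
python3 -c "
from h import *
c,a,n=rail('scene',(638,244),(307,321),4,200,150)
s=bot.read_state();q=s['tcp_pos'][:2]-c;print('finger a,n',q@a,q@n)"
python3 -m handwheel '[[-10,0,0,0,0,0],[-10,0,4,0,0,0],[0,0,12,0,0,0],[0,0,13,0,0,0],[0,0,13,0,0,0],[10,0,0,0,0,0],[15,0,0,0,0,0],[15,0,0,0,0,0]]' 0
python3 -c "
from h import *
to(387,-162,6,47.6)
p,d=bot.snapshot('scene');big('t','a14',200,150,390,290,4,p)"
```

```text
c [565.8  33.7] L 202.2 railyaw -40.7 A [637.5 117.1] B [494.  -49.7] n [ 0.758 -0.652] post a,n -134.1 33.9 tip a,n 45.7 -94.4
finger a,n -120.1100358990488 -0.11605051225212637
time_s: 9.5
tcp_pos: [461.5, -17.5, 4.8]
ee_rot: [[0.678, -0.003, -0.735], [0.735, 0.001, 0.678], [-0.001, -1.0, 0.003]]
contact_force: [0.8, 0.6, 0.5]
grip_width: 0.001
t 9.5 tcp [461.5 -17.5   4.8] yaw 47.3 F [0.8 0.6 0.5] tool d [-156.7   -1.1  -43.3] turn y -0.006
```

View pics/a14.png

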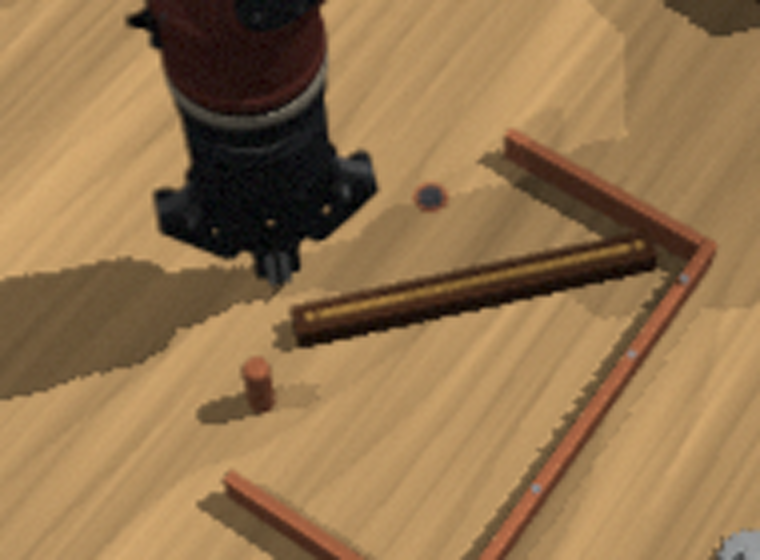

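The rail is clear of the post, and the fingers are now behind its right end. Next I'll push that end around and inward.

```bash
python3 -m handwheel '[[12,0,-7,0,-0.03,0],[0,0,-7,0,0,0],[0,0,-6,0,0,0],[0,0,-5,0,-0.03,0],[0,0,-5,0,-0.035,0],[0,0,-5,0,-0.035,0],[0,0,-5,0,-0.035,0],[0,0,-5,0,-0.035,0]]' 0
python3 -c "
from h import *
to(387,-162,6,47.6)
p,d=bot.snapshot('scene');big('t','a15',200,150,390,290,4,p)"
```

```text
time_s: 10.22
tcp_pos: [505.9, -41.4, 4.7]
ee_rot: [[0.517, -0.003, -0.856], [0.856, 0.002, 0.517], [-0.0, -1.0, 0.004]]
contact_force: [-0.5, -0.3, 0.7]
grip_width: 0.004
t 10.22 tcp [505.9 -41.4   4.7] yaw 58.9 F [-0.5 -0.3  0.7] tool d [-164.6   -1.1   39.5] turn y 0.197
```

View pics/a15.png

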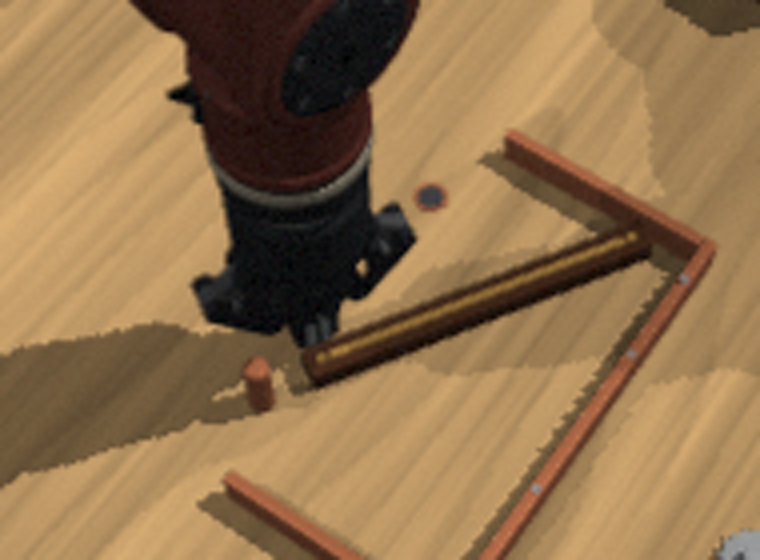

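The right end is passing inside the post, with dots at (629,238) and (323,357).

```bash
python3 -c "
from h import *
c,a,n=rail('scene',(629,238),(323,357),4,200,150)
s=bot.read_state();q=s['tcp_pos'][:2]-c;print('finger a,n',q@a,q@n)"
python3 -m handwheel '[[0,0,-5,0,-0.03,0],[0,0,-5,0,-0.03,0],[0,0,-5,0,-0.03,0],[0,0,-5,0,-0.03,0],[0,0,-5,0,-0.03,0],[0,0,-5,0,-0.03,0]]' 0
python3 -c "
from h import *
to(387,-162,6,47.6)
p,d=bot.snapshot('scene');big('t','a16',200,150,390,290,4,p)"
```

```text
c [573.2  27.2] L 197.0 railyaw -31.8 A [631.2 120.7] B [515.3 -66.3] n [ 0.85  -0.527] post a,n -136.1 2.9 tip a,n 61.5 -96.0
finger a,n -93.8888699463011 -19.86162799704738
time_s: 10.77
tcp_pos: [530.1, -60.7, 3.8]
ee_rot: [[0.358, -0.007, -0.934], [0.934, 0.002, 0.358], [-0.001, -1.0, 0.007]]
contact_force: [-0.1, -0.0, 0.2]
grip_width: -0.002
t 10.77 tcp [530.1 -60.7   3.8] yaw 69.0 F [-0.1 -0.   0.2] tool d [-145.9   -1.3   97.3] turn y 0.374
```

View pics/a16.png

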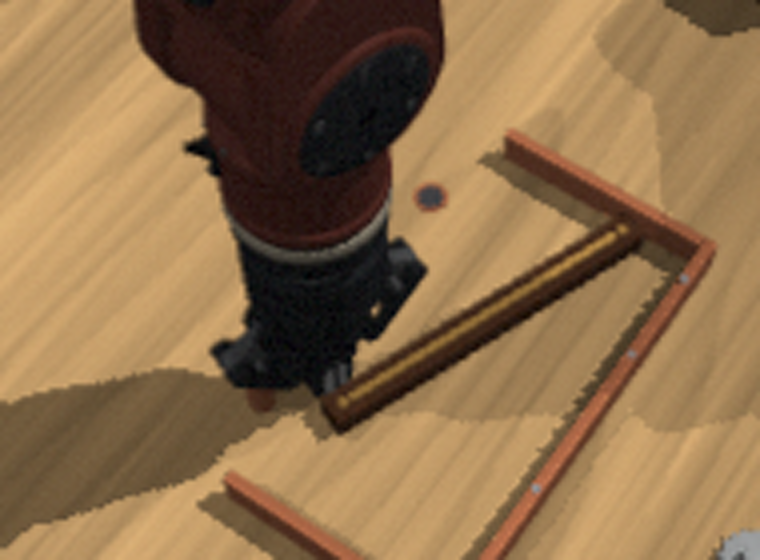

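```bash
python3 -c "
from h import *
c,a,n=rail('scene',(619,230),(345,402),4,200,150)
s=bot.read_state();q=s['tcp_pos'][:2]-c;print('finger a,n',q@a,q@n)"
python3 -m handwheel '[[0,0,-5,0,-0.025,0],[0,0,-5,0,-0.035,0],[0,0,-5,0,-0.035,0],[0,0,-5,0,-0.035,0],[0,0,-5,0,-0.035,0],[0,0,-5,0,-0.035,0],[0,0,-5,0,-0.035,0]]' 0
python3 -c "
from h import *
to(387,-162,6,47.6)
p,d=bot.snapshot('scene');big('t','a17',200,150,390,290,4,p)"
```

```text
c [582.9  20. ] L 197.2 railyaw -20.4 A [621.2 123.1] B [544.5 -83.1] n [ 0.937 -0.349] post a,n -130.5 -35.6 tip a,n 82.6 -93.5
finger a,n -94.11198645867465 -20.201659532576148
time_s: 11.4
tcp_pos: [560.3, -74.7, 2.6]
ee_rot: [[0.137, -0.012, -0.991], [0.991, 0.002, 0.137], [0.0, -1.0, 0.012]]
contact_force: [-0.5, 0.4, 0.4]
grip_width: 0.002
t 11.4 tcp [560.3 -74.7   2.6] yaw 82.1 F [-0.5  0.4  0.4] tool d [-110.2   -1.5  159.8] turn y 0.603
```

View pics/a17.png

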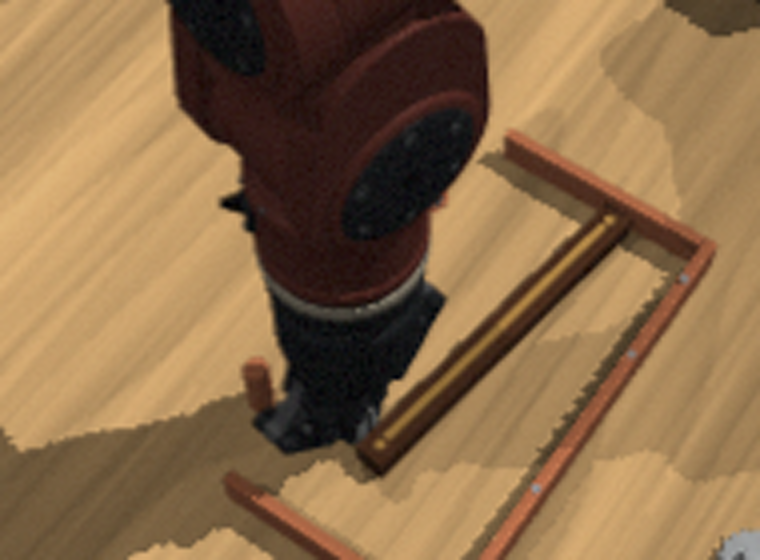

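The rail is inside the bay with dots at (609,219) and (380,442). Next I'll back off, open the fingers wide and push square from the middle.

```bash
python3 -c "
from h import *
c,a,n=rail('scene',(609,219),(380,442),4,200,150)
s=bot.read_state();q=s['tcp_pos'][:2]-c;print('finger a,n',q@a,q@n)"
python3 -m handwheel '[[0,-4,-5,-0.012,-0.035,0],[0,0,-5,0,-0.035,0],[0,0,6,0,0,0],[0,0,10,0,0,0],[0,-20,12,0,0,0],[0,-30,0,0,0,0],[0,0,0,0,0,0]]' 0
python3 -c "
from h import *
to(550,14,60,90)
p,d=bot.snapshot('scene');big('t','a18',200,150,390,290,4,p)"
```

```text
c [593.6  17.1] L 199.1 railyaw -8.4 A [609.7 125.9] B [577.5 -91.7] n [ 0.989 -0.146] post a,n -119.1 -73.0 tip a,n 101.5 -85.4
finger a,n -95.89383714060284 -18.449407269347603
time_s: 12.03
tcp_pos: [535.3, -75.8, 55.3]
ee_rot: [[0.083, -0.006, -0.997], [0.997, 0.001, 0.083], [0.001, -1.0, 0.006]]
contact_force: [1.5, 0.1, 0.7]
grip_width: 0.002
t 12.03 tcp [535.3 -75.8  55.3] yaw 85.3 F [1.5 0.1 0.7] tool d [90.8 -4.6 -7.2] turn y -0.083
```

View pics/a18.png

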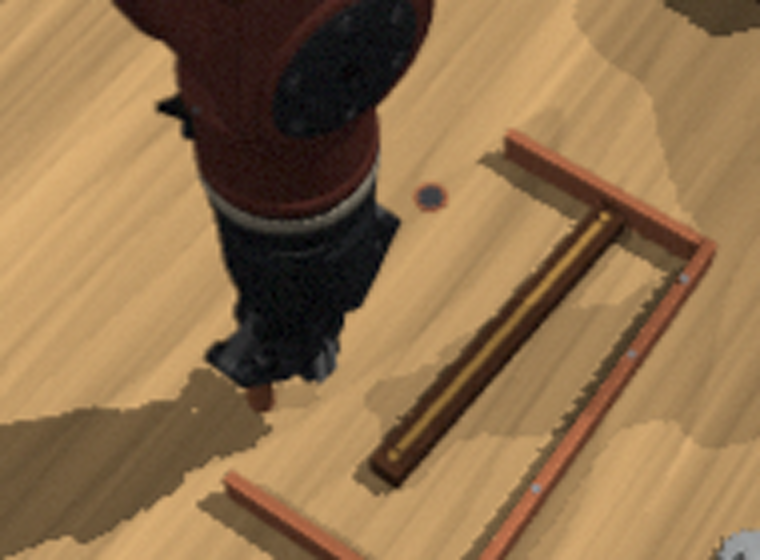

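The rail is free and nearly parallel, with dots at (604,217) and (394,455). Now I'll open the gripper and centre it behind the rail.

```bash
python3 -c "
from h import *
c,a,n=rail('scene',(604,217),(394,455),4,200,150)"
python3 -m handwheel '[[23,0,-2,0,-0.04,0],[23,0,-1,0,-0.04,0],[23,0,-1,0,0,0],[20,0,0,0,0,0],[0,20,0,0,0,0],[0,20,0,0,0,0],[0,0,0,0,0,0]]' 1
python3 -c "
from h import *
to(550,16,-6,90)
p,d=bot.snapshot('scene');big('t','a19',200,150,390,290,4,p)"
```

```text
c [597.5  15.9] L 199.1 railyaw -4.3 A [605.8 125.5] B [589.2 -93.8] n [ 0.997 -0.075] post a,n -112.6 -85.3 tip a,n 108.3 -81.9
time_s: 12.67
tcp_pos: [536.2, 15.5, 9.5]
ee_rot: [[0.017, -0.01, -1.0], [1.0, 0.002, 0.016], [0.002, -1.0, 0.01]]
contact_force: [-1.1, -0.2, -0.1]
grip_width: 0.972
t 12.67 tcp [536.2  15.5   9.5] yaw 89.1 F [-1.1 -0.2 -0.1] tool d [  0.7  15.3 -14. ] turn y -0.017
```

View pics/a19.png

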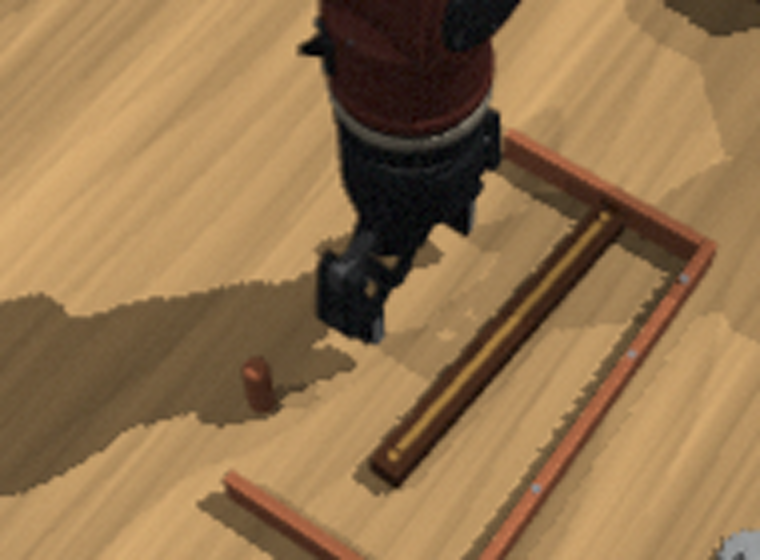

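```bash
python3 -m handwheel '[[0,7,-4,-0.01,-0.016,0],[0,5,-6,0,0,0],[0,3,-6,0,0,0],[0,0,-6,0,0,0],[0,0,-6,0,0,0],[0,0,-5,0,0,0],[0,0,-5,0,0,0],[0,0,-5,0,0,0]]' 1
python3 -c "
from h import *
to(633,16,-5,90)"
python3 -m handwheel '[[0,0,-5,0,0,0],[0,0,-5,0,0,0],[0,0,-5,0,0,0],[0,0,-5,0,0,0],[0,0,-5,0,0,0]]' 1
python3 -c "
from h import *
to(633,16,-5,90)
p,d=bot.snapshot('scene');big('t','a20',200,150,390,290,4,p)"
```

```text
time_s: 13.38
tcp_pos: [583.4, 12.9, -1.9]
ee_rot: [[0.008, 0.001, -1.0], [1.0, 0.001, 0.008], [0.001, -1.0, -0.001]]
contact_force: [-0.5, -0.4, -0.3]
grip_width: 1.0
t 13.38 tcp [583.4  12.9  -1.9] yaw 89.5 F [-0.5 -0.4 -0.3] tool d [  3.5   3.2 -49.6] turn y -0.008
time_s: 13.8
tcp_pos: [610.8, 12.8, -1.7]
ee_rot: [[0.008, 0.0, -1.0], [1.0, 0.001, 0.008], [0.001, -1.0, -0.0]]
contact_force: [-0.6, 0.1, -0.5]
grip_width: 0.998
t 13.8 tcp [610.8  12.8  -1.7] yaw 89.5 F [-0.6  0.1 -0.5] tool d [  3.4   3.3 -22.2] turn y -0.008
```

View pics/a20.png

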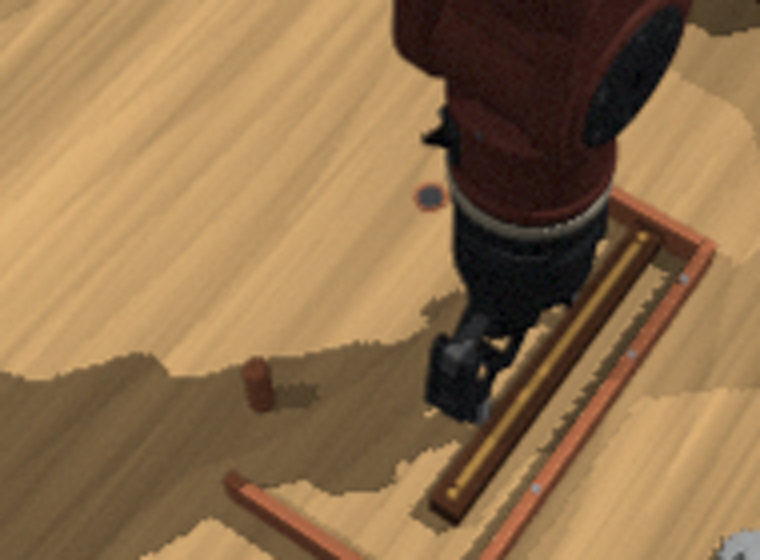

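The rail is nearly parallel to the fence, with dots at (644,237) and (453,492). I'll close the rest in smaller steps and watch the force.

```bash
python3 -c "
from h import *
c,a,n=rail('scene',(644,237),(453,492),4,200,150)"
python3 -m handwheel '[[0,1,-4,0,-0.008,0],[0,0,-4,0,0,0],[0,0,-3,0,0,0],[0,0,-3,0,0,0],[0,0,-2,0,0,0]]' 1
python3 -c "
from h import *
to(633,16,-5,90)
p,d=bot.snapshot('scene');big('t','a21',200,150,390,290,4,p)"
```

```text
c [630.8  16.7] L 199.8 railyaw -0.8 A [632.3 126.7] B [629.2 -93.3] n [ 1.    -0.014] post a,n -108.5 -125.3 tip a,n 111.8 -108.3
time_s: 14.27
tcp_pos: [629.1, 12.7, -2.8]
ee_rot: [[-0.001, 0.001, -1.0], [1.0, 0.001, -0.001], [0.001, -1.0, -0.001]]
contact_force: [-0.5, 0.6, 0.1]
grip_width: 0.998
t 14.27 tcp [629.1  12.7  -2.8] yaw 90.1 F [-0.5  0.6  0.1] tool d [ 3.3  2.2 -3.9] turn y 0.001
```

View pics/a21.png

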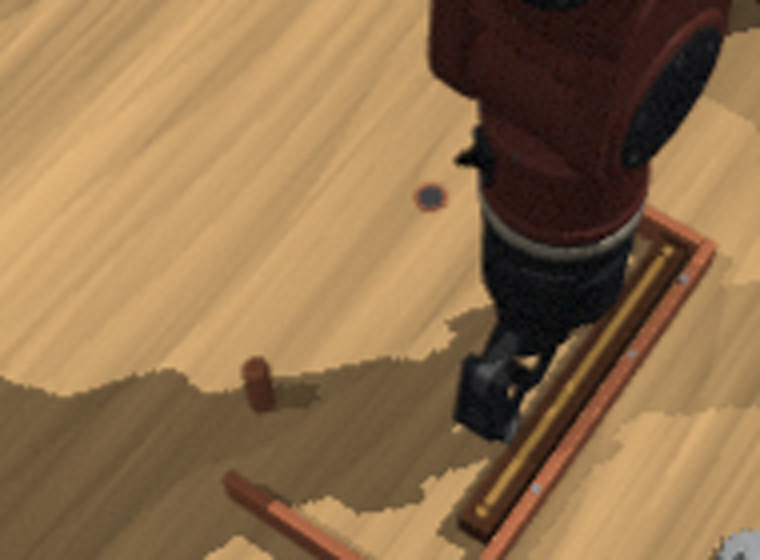

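```bash
python3 -c "
from h import *
c,a,n=rail('scene',(668,251),(484,511),4,200,150)"
for i in 1 2; do python3 -m handwheel '[[0,0,-2,0,0,0]]' 1 | grep -E 'tcp|force'; done
```

```text
c [649.3  16.7] L 199.2 railyaw 0.2 A [648.9 126.7] B [649.6 -93.3] n [1.    0.003] post a,n -106.3 -145.6 tip a,n 113.6 -124.9
tcp_pos: [631.2, 12.8, -2.8]
contact_force: [-0.9, -0.7, -0.2]
tcp_pos: [633.3, 12.8, -2.9]
contact_force: [-1.4, -0.4, -0.0]
```

```bash
for i in 1; do python3 -m handwheel '[[0,0,-1,0,0,0]]' 1 | grep -E 'tcp|force'; done
python3 -m handwheel '[[0,0,-1,0,0,0]]' 1 | grep -E 'tcp|force'
python3 -c "
from h import *
p,d=bot.snapshot('scene');big('t','a22',270,170,400,300,6,p)"
```

```text
tcp_pos: [633.8, 12.8, -3.0]
contact_force: [-5.7, 0.3, 4.0]
tcp_pos: [633.8, 12.8, -3.1]
contact_force: [-6.7, -0.5, 5.9]
```

View pics/a22.png

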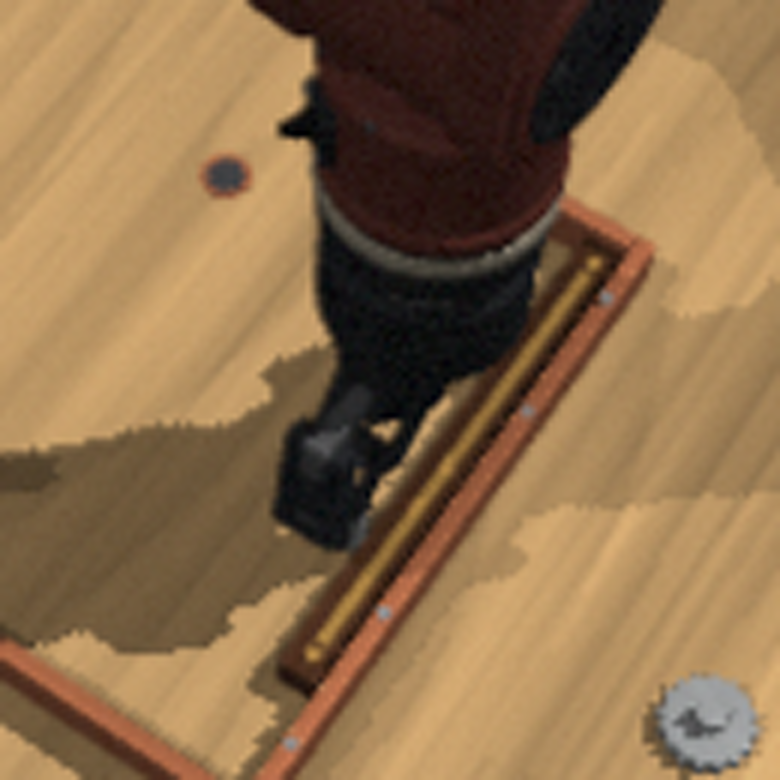

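The force rose to about 7 N, so the rail is seated against the fence. I'll back off straight and raise the tool clear.

```bash
python3 -m handwheel '[[0,0,2,0,0,0],[0,0,5,0,0,0],[0,0,10,0,0,0],[0,-10,10,0,0,0],[0,-30,5,0,0,0],[0,-35,0,0,0,0],[0,-35,20,0,0,0],[0,0,30,0,0,0]]' 1
python3 -m handwheel '[[0,0,40,0,0,0],[0,0,40,0,0,0],[0,0,40,0,0,0],[0,0,40,0,0,0],[0,0,30,0,0,0],[0,0,0,0,0,0]]' 1|head -2
python3 -c "
from h import *
p,d=bot.snapshot('scene');big('t','a23',270,170,400,300,6,p);cv2.imwrite('pics/a23f.png',p[:,:,::-1])
p,d=bot.snapshot('top');big('t','a24',275,140,405,230,6,p);cv2.imwrite('pics/a24f.png',p[:,:,::-1])"
```

```text
time_s: 15.37
tcp_pos: [552.5, 12.3, 109.0]
ee_rot: [[-0.001, 0.001, -1.0], [1.0, 0.001, -0.001], [0.001, -1.0, -0.001]]
contact_force: [1.9, 0.1, -0.1]
grip_width: 1.005
time_s: 15.87
tcp_pos: [351.4, 13.0, 109.2]
```

View pics/a23.png

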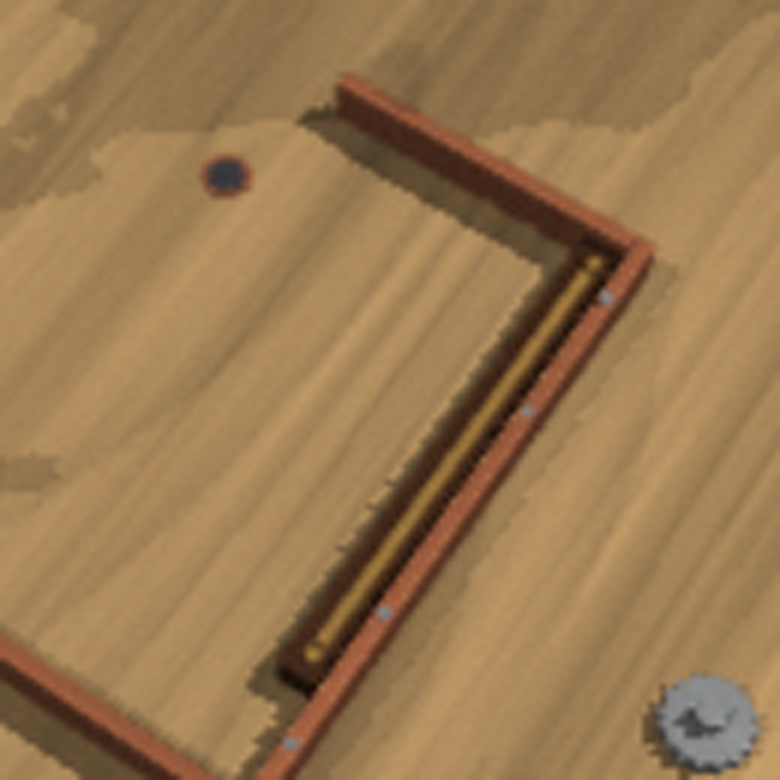

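View pics/a24.png

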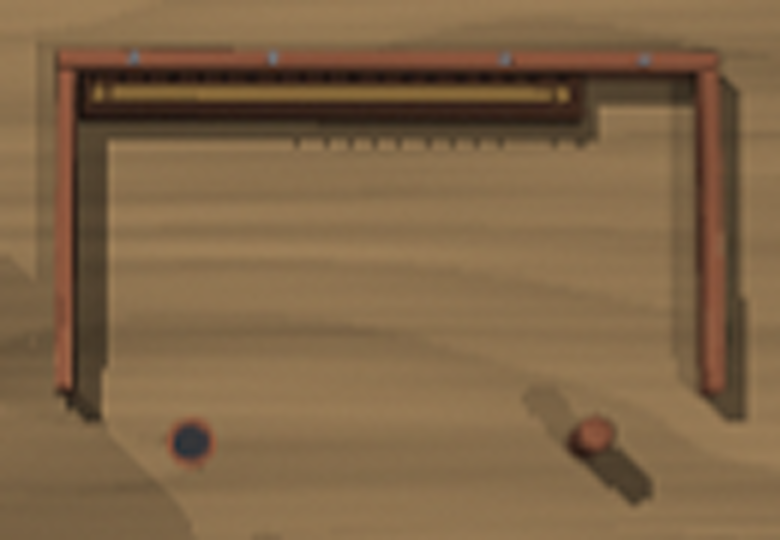

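View pics/a24f.png

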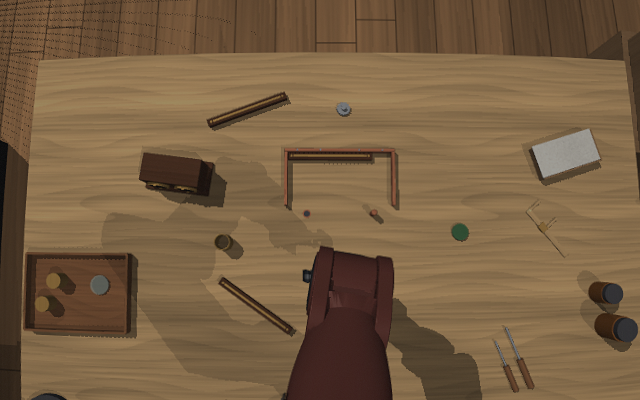

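Both views show the rail along the back fence. In the top crop its inlay runs from (97,95) to (572,95). I'll fit the inlay line to check that both ends touch.

Run:
```python
from h import *
for n,f in (('top','a24f'),('scene','a23f')):
    p=cv2.imread(f'pics/{f}.png')[:,:,::-1].copy()
    q0=proj(n,[[654,-80,18],[654,115,18]])
    h=cv2.cvtColor(p,cv2.COLOR_RGB2HSV);m=(h[...,0]>=14)&(h[...,0]<=22)&(h[...,1]>120)
    band=np.zeros(m.shape,np.uint8);cv2.line(band,*[tuple(int(round(v)) for v in q) for q in q0],1,5)
    v,u=np.nonzero(m&(band>0)&(p[...,0]>70));P=ray(n,np.c_[u,v],18);c,d=line(P);d=d*np.sign(d[1])
    print(n,len(u),'rail c',c,'ang',np.degrees(np.arctan2(d[1],d[0])), 'x at y=-93,127',[c[0]+d[0]/d[1]*(y-c[1]) for y in (-93,127)],'y range',P[:,1].min(),P[:,1].max())
    q0=proj(n,[[668,-125,25],[668,118,25]]);band[:]=0;cv2.line(band,*[tuple(int(round(v)) for v in q) for q in q0],1,7)
    v,u=np.nonzero(copper(p)&(band>0));P=ray(n,np.c_[u,v],25);c,d=line(P);d=d*np.sign(d[1])
    print('  fence mid c',c,'ang',np.degrees(np.arctan2(d[1],d[0])),'x at',[c[0]+d[0]/d[1]*(y-c[1]) for y in (-93,127)])
```

```text
top 238 rail c [654.07825   18.765083] ang 89.844635 x at y=-93,127 [np.float32(653.7752), np.float32(654.37177)] y range -83.23806753532168 121.8387559452182
  fence mid c [667.68176    -2.0368571] ang 89.44135 x at [np.float32(666.79486), np.float32(668.93994)]
scene 277 rail c [653.80005   12.727701] ang 89.669624 x at y=-93,127 [np.float32(653.1904), np.float32(654.459)] y range -85.5446309987737 120.37738851875628
  fence mid c [668.461     -9.854291] ang 89.64937 x at [np.float32(667.95215), np.float32(669.2985)]
```

The scene-view fit gives rail and fence parallel with a 14.8 mm offset at both ends, against 14 expected. The top view gives 13.0 mm on the right and 14.6 mm on the left, so it's less certain. To be sure of contact, I'll press each end lightly with shut fingers.

```bash
python3 -m handwheel '[[20,0,-38,0,0,0],[20,0,-38,0,0,0],[20,0,-38,0,0,0],[2,0,-38,0,0,0],[0,0,-38,0,0,0],[0,0,-30,0,0,0],[0,0,0,0,0,0]]' 0|head -2
python3 -c "
from h import *
to(615,75,6,90)"
```

```text
time_s: 16.55
tcp_pos: [592.9, 77.1, 114.0]
t 16.55 tcp [592.9  77.1 114. ] yaw 90.0 F [-0.9  0.   0.3] tool d [ -2.1 108.6 -18.8] turn y -0.0
```

```bash
python3 -m handwheel '[[0,35,-5,0,0,0],[0,35,-5,0,0,0],[0,25,0,0,0,0],[0,8,0,0,0,0],[0,0,0,0,0,0]]' 0|head -2
python3 -c "
from h import *
to(633,75,6,90)"
```

```text
time_s: 16.97
tcp_pos: [619.2, 78.2, 7.3]
t 16.97 tcp [619.2  78.2   7.3] yaw 90.1 F [-0.9  0.2  0.8] tool d [ -3.3   1.9 -13.7] turn y 0.001
```

```bash
python3 -m handwheel '[[0,0,-4,0,0,0],[0,0,-4,0,0,0],[0,0,-3,0,0,0]]' 0|grep -E 'tcp|force'
for i in 1 2; do python3 -m handwheel '[[0,0,-1,0,0,0]]' 0|grep -E 'tcp|force'; done
```

```text
tcp_pos: [632.2, 78.5, 9.9]
contact_force: [0.2, 0.4, 0.4]
tcp_pos: [634.8, 78.5, 11.5]
contact_force: [-6.6, -1.0, -0.5]
tcp_pos: [634.8, 78.5, 12.1]
contact_force: [-9.2, -0.4, -1.3]
```

The left end is firm at 634.8. Now the right end.

```bash
python3 -m handwheel '[[0,0,4,0,0,0],[0,3,12,0,0,0],[-30,2,0,0,0,0],[-35,0,0,0,0,0],[-35,0,0,0,0,0],[-28,0,0,0,0,0],[0,0,0,0,0,0]]' 0|grep -E 'tcp|force'
python3 -c "
from h import *
to(633,-52,6,90)"
```

```text
tcp_pos: [622.9, -52.0, 12.6]
contact_force: [0.4, -0.8, 0.3]
t 17.97 tcp [622.9 -52.   12.6] yaw 90.4 F [ 0.4 -0.8  0.3] tool d [-0.1  7.2 -9.6] turn y 0.007
```

```bash
python3 -m handwheel '[[0,5,-1,0,0.007,0],[0,1,-4,0,0,0],[0,0,-3,0,0,0]]' 0|grep -E 'tcp|force'
for i in 1 2 3; do python3 -m handwheel '[[0,0,-1,0,0,0]]' 0|grep -E 'tcp|force'; done
```

```text
tcp_pos: [632.6, -53.0, 8.6]
contact_force: [0.4, 0.1, 0.3]
tcp_pos: [633.9, -52.2, 8.7]
contact_force: [-6.2, -2.7, 2.1]
tcp_pos: [633.9, -51.5, 8.4]
contact_force: [-8.5, -3.6, 1.8]
tcp_pos: [633.9, -50.8, 8.1]
contact_force: [-4.6, -2.3, 1.8]
```

The right end is firm at 633.9. The 0.9 mm difference between the ends matches the fence's slight angle of about 0.35°. Now I'll retreat and take a last look.

```bash
python3 -m handwheel '[[0,0,3,0,0,0],[0,0,8,0,0,0],[20,-20,12,0,0,0],[20,-35,10,0,0,0],[20,-35,30,0,0,0],[0,-20,38,0,0,0],[0,0,38,0,0,0],[0,0,38,0,0,0]]' 0|grep -E 'tcp|force'
python3 -m handwheel '[[0,0,38,0,0,0],[0,0,30,0,0,0],[0,0,0,0,0,0]]' 0|grep -E 'tcp|force'
python3 - <<'E'
from h import *
for n in ('top','scene'):
    p,_=bot.snapshot(n); o=np.load(f'{n}0.npz')['p']; cv2.imwrite(f'pics/end_{n}.png',p[:,:,::-1])
    q0=proj(n,[[654,-80,18],[654,115,18]])
    h=cv2.cvtColor(p,cv2.COLOR_RGB2HSV);m=(h[...,0]>=14)&(h[...,0]<=22)&(h[...,1]>120)
    band=np.zeros(m.shape,np.uint8);cv2.line(band,*[tuple(int(round(v)) for v in q) for q in q0],1,5)
    v,u=np.nonzero(m&(band>0)&(p[...,0]>70));P=ray(n,np.c_[u,v],18);c,d=line(P);d=d*np.sign(d[1])
    print(n,'ang',np.degrees(np.arctan2(d[1],d[0])),'x at ends',[c[0]+d[0]/d[1]*(y-c[1]) for y in (-93,127)])
E
```

```text
tcp_pos: [456.7, 12.1, 103.7]
contact_force: [-0.2, -0.4, 0.4]
tcp_pos: [376.4, 14.6, 98.1]
contact_force: [-0.7, 0.2, -0.1]
top ang 89.85322 x at ends [np.float32(653.7852), np.float32(654.34875)]
scene ang 89.815125 x at ends [np.float32(653.10236), np.float32(653.8122)]
```

View pics/end_top.png

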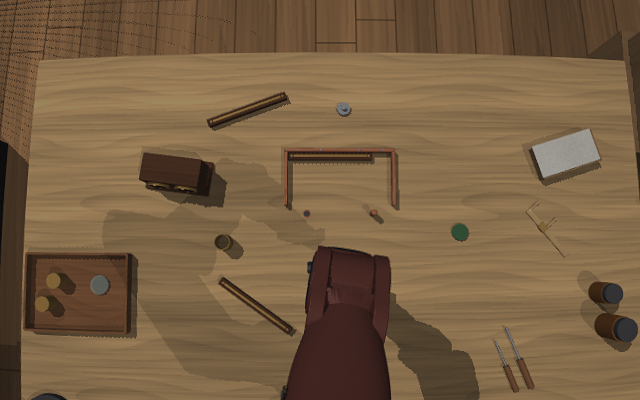

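View pics/end_scene.png

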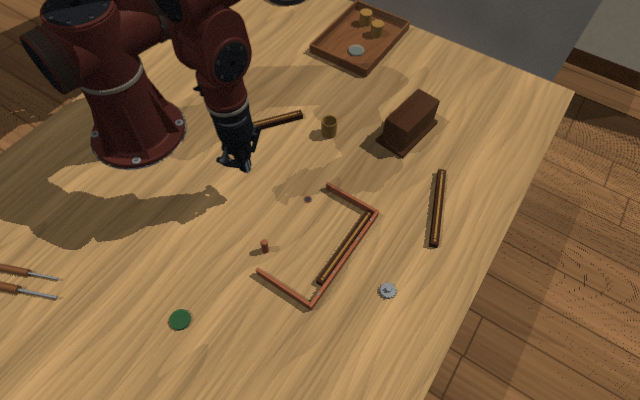

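The rail lies along the back fence, from about (288,156) to (372,156) in the top view. The viewer, tube, blank, wheel and look-alikes are all where they started, and the gripper is clear.

```bash
python3 -c "
from workcell import bot
print(bot.finish_job())"
```

```text
the job is handed in; nothing more can be done
None
```

The rail now lies along the jig's back fence, and I've handed the job in. It took about 19 s of the 72 s allowed.

**What I did:**
- I pushed the left end forward until the rail stood at about -42°.
- I pushed it from its right end, past the post and into the left corner.
- I swung the right end in behind the post.
- I seated it with a two-finger push, then pressed each end lightly in turn. Every force I read was below about 10 N, and I never pinched or lifted the rail.

**Last checks:**
- **Contact:** both ends resisted firmly, with the tool stopping at x = 634.8 mm (left) and 633.9 mm (right). The rail measured 89.8° in both views.
- **Fence fits:** these disagreed slightly, at 89.4° from the top view and 89.65° from the scene view. That is up to about 1.5 mm along the rail, close to the 2 mm calibration limit. I relied on the force readings for contact.
- **Other things on the bench:** by eye, nothing else had moved in the last pictures. Nothing failed.

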